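Check-weigh a bracket casting on the dial hook scale

TASK

Weigh the bracket casting: hang it by its eye on the hook of the dial scale, easing the load on so that the scale is not jerked to its bottom stop, let go, and leave it hanging free until the pointer has stood still for a second. Then lift it off the hook and stand it upright on its foot in a tray: the rectangular tray if the pointer reached or passed the limit marker at the bottom of the dial, the round pan if it stopped short. Do not drop it or knock it over, and leave the other things on the bench where they are.

Things in the scene. Friction and masses are not known exactly. Their poses are not given: they have to be found in the camera images.
- casting: The part to weigh: bare grey cast pedestal bracket, 171 mm tall, standing on its foot; front and back alike. Origin: centre of its underside; z up, x along the bore of its eye, y across. Foot 50 (x) x 84 (y) x 12 mm, fillet up to z 20 mm; plain upright web 14 (x) x 30 (y) mm, z 20 to 105 mm; on top a flat ring, the eye. Mass 0.32 to 0.60 kg, unknown; centre of mass about 53 mm up.
- casting_web (a point): Middle of the casting's web, 48 mm above its underside; axes as the casting's. Grip here across the web's 30 mm width (fingers closing along y): low enough for a gripper tilted back 40 to 50 degrees, pointing down and along the bore, to stay clear of the eye and later of the hook.
- casting_eye (a point): Centre of the casting's eye, 139 mm above its underside: a ring of 64 mm outer and 47 mm inner diameter, 16 mm thick along its bore (x). The top of the bore is thus 162.5 mm above the underside, 114.5 mm above casting_web. Axes as the casting's.
- scale: Dial hook scale on a stand fixed to the bench. Origin on the bench right under the hook; z up; front (-x) faces the robot roughly. Grey base plate 130 mm wide, 14 mm high, x -60 to +125 mm; 22 mm post at x +95 mm; round case 128 mm across, centre 372 mm up, x -31 to +22 mm, white dial with black pointer on its front. The case leaves no room for an upright gripper above the hook.
- hook_seat (a point): Top of the 6 mm wire in the hook's bowl, where the eye rests: 245 mm up when empty, sinks with load; axes as the scale's. A J in the x-z plane, open to the front: tip 18 to 24 mm before the seat, 16 mm above it; back wire 15 to 23 mm behind it, up to 53 mm above. Bore along x, bring the eye over the tip from the front with the bore's top 20 to 40 mm above the seat, then lower; off the same way.
- hook (a joint): How far the hook's spring is drawn out, m: 0 empty, 0.060 at the bottom stop. 150 N/m, lightly damped: it bobs at about 2.5 Hz for some 2 s after a change of load. A hanging casting draws it 0.021 to 0.039; 0.030 (4.5 N) is the limit, with the pointer at the marker.
- pointer (a joint): Angle of the black pointer, rad: 0 straight up (empty), clockwise as seen from the robot, pi at the dark limit marker clipped to the bottom of the dial's rim (hook drawn 0.030 m), full turn at the bottom stop. So a pointer still in the right half means light, in the left half means the limit is made.
- square_tray: Shallow rectangular steel tray, 120 (x) x 150 (y) mm, rim 14 mm high and 3 mm thick; loose. Origin: centre of its underside, z up; its floor is 3 mm above that. For castings that make the limit. The two trays stand side by side to the right of the scale, either way round.
- round_pan: Shallow round steel pan, 148 mm across the rim, 136 mm across the bottom, rim 14 mm high, 3 mm thick; loose. Origin: centre of its underside, z up; its floor is 3 mm above that. For light castings.
- shaft: Bystander, not to be moved: turned stepped shaft, 125 mm, lying to the right, behind the trays. Origin at the centre of its underside.
- check_weight: Bystander, not to be moved: small bottle-shaped weight, 48 mm tall, at the right back. Origin at the centre of its underside.
- outside_mic: Bystander, not to be moved: outside micrometer, 132 mm, lying at the bench's front edge, left of the scale. Origin at the centre of its underside.
- vee_block: Bystander, not to be moved: V-block, 44 mm, at the left. Origin at the centre of its underside.
- dust_blower: Bystander, not to be moved: black rubber dust blower, 118 mm tall, at the left back. Origin at the centre of its underside.
- flange: Bystander, not to be moved: flanged bush, 38 mm, at the right. Origin at the centre of its underside.
- cup: Bystander, not to be moved: small metal cup, 37 mm, at the right back. Origin at the centre of its underside.

How it is judged:
By the outcome, as a careful person would: the job done as asked, in the order asked, and still so for the second after the job is handed in, with the robot touching nothing.
It also fails if it takes over 53 s, if anything falls off the work surface, if the arm or the gripper's body presses on something with over 40 N, if the wrist force passes 120 N, or if a joint passes its speed limit or range.

ROBOT

A 7-joint arm with a two-finger parallel gripper is mounted at the origin on a cart in front of the work surface, level with it; the furniture and walls round the work are solid. World frame = base frame: x ahead of the robot, y to its left, z up, the work surface at z = 0. Lengths are in m, angles in rad, forces in N, time in s.
With the tool pointing down it reaches from about 0.35 to 0.9 m from the base axis. Payload 8.1 kg.
Tool frame: the origin (TCP) lies between the finger pads; the fingertips stand ahead of it and the grasp point (between the pads) is the TCP (arm.nose_length is the z of the fingertips in the tool frame, in m); z points along the fingers, y is the line along which they close (so a half turn about z gives the same grasp; the last joint's range is limited). The gripper opens to 92 mm and grips with 3 to 60 N. Pads are 19 mm wide; open, the fingers measure 130 mm over their backs; the gripper's body (75 mm by 190 mm) begins 47 mm behind the grasp point.
Start: joints at [-1.333, 0.434, 0.025, 1.573, -0.012, 1.134, -0.075], TCP at [0.209, 0.589, 0.246] pointing down, gripper open.
Joint ranges: [-2.62, 2.62], [-0.44, 2.09], [-1.27, 1.32], [0.08, 2.57], [-1.32, 4.46], [0.12, 2], [-2.74, 2.74]. Speed limits (rad/s): [2.22, 2.22, 3.01, 3.01, 3.14, 3.14, 3.14].

INTERFACE

Orientations are given as a rotation vector (axis times angle).
In Python, from cell import sensors, optics, arm gives the robot as it stands.
- The arm moves only by the tool arm_command, never from a script. Its argument "deltas" is one flat list of numbers, 7 for each row, row after row: the turn, a rotation vector about the world's x, y, z as a fraction of full scale, then the shift along the world's x, y, z as a fraction of full scale, then the finger opening in mm, from 0 to 91.8. In form: [wx, wy, wz, dx, dy, dz, fingers, wx, wy, wz, dx, dy, dz, fingers, ...]. A call has 1 to 20 rows; each row is the pose to reach, as a shift and turn from the pose commanded when the call began; what a row does not reach only later rows make up. Full scale, the value 1, is 1 m for a shift and 90 degrees for a turn. A row lasts 1/10 s, in which the tool goes at most 50 mm and 8.59 degrees, less where a joint would pass 70% of its speed; a pose out of reach is approached as far as the arm can. A call with a number of a shift or a turn outside -1 to 1 is refused whole. A call with a gripper value outside its range is refused whole. The fingers move at their own pace and stop on an object; "force" is the grip in N (left out, the last holds). Time passes only in rows, so rows that repeat a pose let the fingers close. It gives the time, the measured TCP pose, the force, the opening and the grip force at its end, in the units of the state.
- sensors.observe(): the state, without advancing time (a new reading comes with each control period).
- optics.get_image(name): name is "side" or "top"; returns the picture (384x512x3 uint8, blue, green, red); there is no depth.
- optics.calibration(name): a dict with "camera_matrix" (3x3 intrinsics, pixels), "D" ([k1, k2, p1, p2, k3] as OpenCV has them; the pictures are not rectified), "rvec" (rotation vector, rad) and "tvec" (3), from world to camera coordinates, as OpenCV has them. Camera axes: x right, y down, z forward; pixel columns grow to the right and rows downward; lengths in m; the calibration is good to about 2 mm. A picture is of the moment at which its call begins. calibration takes no time and is no camera call.
- arm.sign_off(): hands the job in; it is judged then, once.
The state is a dict: "clock": time; "joints": joint angles; "dq": joint speeds; "joint_efforts": joint torques, N m; "position": TCP position; "ee_rot": TCP orientation; "force": force on the tool from outside, world axes, zero at the start; "ft_torque": the same for the moment, N m; "width": opening from 0.0 (shut) to 1.0 (fully open); "gripper_force": force on a finger pad.
Only numpy, scipy, OpenCV 4.12 (cv2) and the standard library are available. Lean on these libraries where they do the work, as an engineer would, in place of code of your own. Each camera call takes 0.05 s, during which the arm holds its last target. There are 200 camera calls.

## Working session

There is one attempt and no reset: what is moved stays moved. The work goes in short steps, Python scripts to look and compute and a tool call to move; the robot and the scene stay as the last step left them, time stands still between calls to the robot, and variables do not carry over. Pictures are saved under pics/ and viewed, at most 10 in all, crops included, and the job is handed in when it is done.

Besides the shell and the picture viewer there is one more tool, called as name(argument=value, ...), one argument or row to a line, values as JSON. arm_command: Moves the arm, as the interface text tells. Its arguments: {"type":"object","properties":{"deltas":{"type":"array","items":{"type":"number"}},"force":{"type":"number"}},"required":["deltas"]}

```bash
mkdir -p pics; python3 - <<'E'
from cell import sensors, optics, arm
import cv2
s=sensors.observe();print({k:s[k] for k in('clock','position','ee_rot','width','force')},arm.nose_length)
for n in('side','top'):
    cv2.imwrite(f'pics/{n}0.png',optics.get_image(n));c=optics.calibration(n);R=cv2.Rodrigues(c['rvec'])[0] if not isinstance(c['rvec'],list) else cv2.Rodrigues(__import__('numpy').array(c['rvec'],float))[0]
    print(n,c, -R.T@__import__('numpy').array(c['tvec']).ravel())
E
```

```text
{'clock': 0.0, 'position': array([0.20878282, 0.58857567, 0.24493951]), 'ee_rot': array([-5.32837906e-01, -3.09593130e+00,  2.47967033e-03]), 'width': 0.9955855370602488, 'force': array([-0.28531906, -0.52769313, -0.22346325])} 0.019
side {'camera_matrix': array([[460.52521609,   0.        , 259.95809409],
       [  0.        , 460.52521609, 191.2457942 ],
       [  0.        ,   0.        ,   1.        ]]), 'D': array([-0.14484783,  0.        ,  0.        ,  0.        ,  0.        ]), 'rvec': array([ 1.76441476, -1.26057722,  0.77271626]), 'tvec': array([-0.18438098,  0.44761043,  1.17441554])} [-0.723614   -0.4100837   0.96011325]
top {'camera_matrix': array([[437.66487956,   0.        , 252.05950146],
       [  0.        , 437.66487956, 194.11836271],
       [  0.        ,   0.        ,   1.        ]]), 'D': array([0.02680132, 0.        , 0.        , 0.        , 0.        ]), 'rvec': array([ 2.12822825, -2.0963187 ,  0.19393123]), 'tvec': array([-0.0213799 ,  0.57646242,  1.39808318])} [ 0.29322201 -0.03392165  1.48333165]
```

View pics/side0.png

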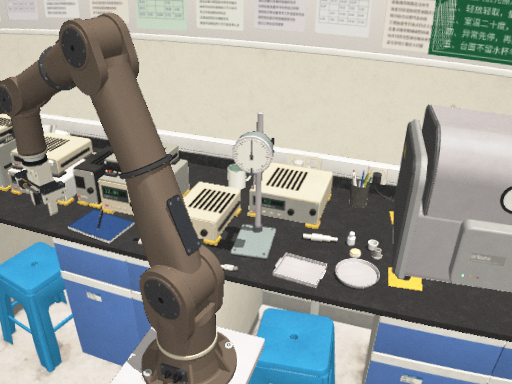

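View pics/top0.png

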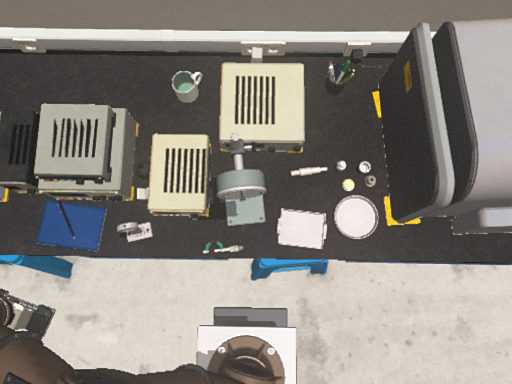

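The side view shows the scale (dial at about 253,152) and trays (300,270 and 358,272), but the arm hides the casting. The top view shows the scale plate at (244,208), the rectangular tray at (302,229), the round pan at (356,217), and a grey object at (133,230). I'll zoom in on that next.

```bash
python3 - <<'E'
import cv2,numpy as np
a=cv2.imread('pics/top0.png')
A=cv2.resize(a[160:260,105:275],None,fx=4.7,fy=4.7,interpolation=cv2.INTER_CUBIC)[:470]
B=cv2.resize(a[150:258,255:395],None,fx=5,fy=5,interpolation=cv2.INTER_CUBIC)
cv2.imwrite('pics/A.png',A);cv2.imwrite('pics/B.png',B)
E
```

```text
(no output)
```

View pics/A.png

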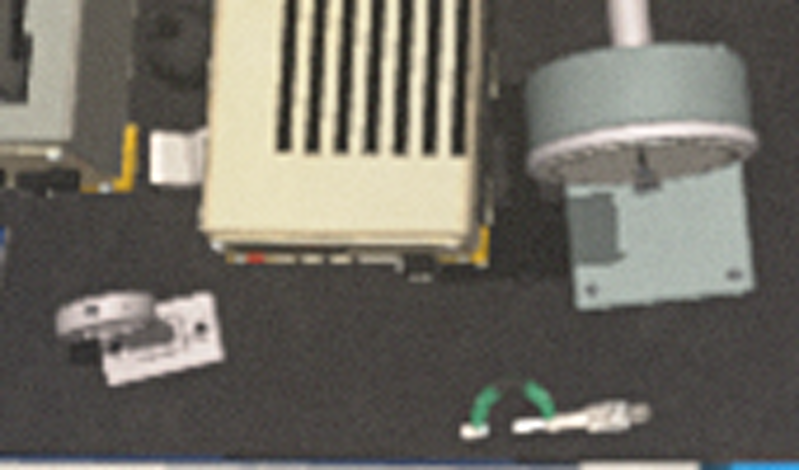

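View pics/B.png

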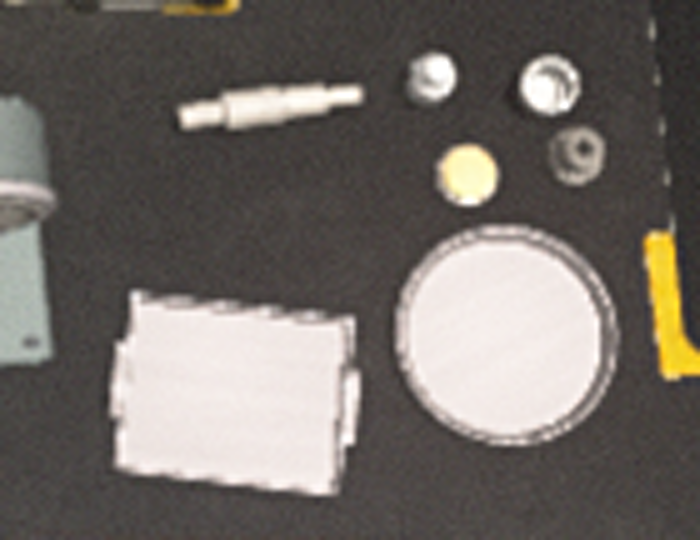

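The crops (4.7x from 105,160; 5x from 255,150) show:
- **Casting:** the foot corners are at A (212,292), (223,358), (110,385), and the eye spans A (57,318)–(157,300).
- **Scale:** the plate's front corners are at A (577,310), (755,292), and the dial's edges at A (527,158), (758,138).
- **Trays:** the rectangular tray's rim corners are at B (130,292), (355,318), (338,495), (115,468), and the pan's centre is at B (507,335).

Next I'll fit the poses.

```bash
cat > h.py <<'E'
from cell import sensors, optics, arm
import cv2, numpy as np
from scipy.optimize import least_squares
from scipy.spatial.transform import Rotation as Ro
def proj(n,P):
    c=optics.calibration(n); return cv2.projectPoints(np.array(P,float).reshape(-1,3),c['rvec'],c['tvec'],c['camera_matrix'],c['D'])[0][:,0]
def place(p,P):
    return np.array(P)@Ro.from_euler('z',p[2]).as_matrix().T+[p[0],p[1],0]
def fit(obs,x0,yaw=True):  # obs: list of (cam, local point, pixel)
    f=lambda p:np.concatenate([(proj(n,place(p,[P]))[0]-q) for n,P,q in obs])
    r=least_squares(f,x0,loss='soft_l1'); return r.x,np.round(r.fun.reshape(-1,2),1)
def tool(psi,th):
    s,c=np.sin(th),np.cos(th)
    return Ro.from_euler('z',psi)*Ro.from_matrix(np.array([[-c,0,s],[0,1,0],[-s,0,-c]]))
def delta(pos,psi,th,s=None):
    s=s or sensors.observe(); w=(tool(psi,th)*Ro.from_rotvec(s['ee_rot']).inv()).as_rotvec()
    return np.round(w/(np.pi/2),4),np.round(np.array(pos)-s['position'],4)
E
cat > m.py <<'E'
from h import *
A=lambda u,v:(105+u/4.7-.4,160+v/4.7-.4); B=lambda u,v:(255+u/5-.4,150+v/5-.4)
t='top';m=.001
C=[(t,[.025,-.042,.012],A(212,292)),(t,[-.025,-.042,.012],A(223,358)),(t,[-.025,.042,.012],A(110,385)),(t,[0,.032,.139],A(57,318)),(t,[0,-.032,.139],A(157,300))]
print('casting',*fit(C,[.5,.4,.2]))
S=[(t,[-.06,.065,.014],A(577,310)),(t,[-.06,-.065,.014],A(755,292)),(t,[-.031,.064,.372],A(527,158)),(t,[-.031,-.064,.372],A(758,138))]
print('scale',*fit(S,[.55,.05,.1]))
Q=[(t,[.06,.075,.014],B(130,292)),(t,[.06,-.075,.014],B(355,318)),(t,[-.06,-.075,.014],B(338,495)),(t,[-.06,.075,.014],B(115,468))]
print('square',*fit(Q,[.5,-.2,0.]))
print('round',*fit([(t,[0,0,.014],B(507,335))],[.5,-.3,0]))
p=fit(S,[.55,.05,.1])[0]
print('scale side',proj('side',place(p,[[-.031,0,.372],[0,0,.245],[-.06,.065,.014],[-.06,-.065,.014],[.125,-.065,.014]])))
s=fit(Q,[.5,-.2,0.])[0]
print('sq side',proj('side',place(s,Q and [q[1] for q in Q])))
E
python3 m.py
```

```text
casting [0.4538569  0.36889151 0.22214755] [[ 0.  -0.6]
 [ 0.  -0.2]
 [-0.6 -0.8]
 [ 0.6  1.1]
 [-0.1  0.7]]
scale [0.54982465 0.01348912 0.11128714] [[-0.5 -2.1]
 [-0.1 -2. ]
 [ 0.2  1.2]
 [ 0.2  0.8]]
square [ 0.47093215 -0.18020468 -0.10087272] [[ 0.5  0.1]
 [-0.3 -0.1]
 [ 0.  -0.1]
 [-0.2  0.1]]
round [ 0.51275516 -0.36396561  0.        ] [[ 0. -0.]]
scale side [[252.24828437 154.64855499]
 [253.78058515 186.08823585]
 [230.73512738 250.6932106 ]
 [267.5628666  255.97286536]
 [276.95032336 227.16464339]]
sq side [[285.92769042 252.46111991]
 [327.50090924 263.76876457]
 [316.47192844 284.92570982]
 [272.59493386 272.215688  ]]
```

```bash
python3 - <<'E'
from h import *
psi,th=.222,np.radians(50); g=np.array([.4539,.3689,.048]); z=tool(psi,th).as_matrix()[:,2]
print(z,delta(g-.14*z,psi,th),delta(g-.14*z,psi,np.radians(45)))
E
```

```text
[ 0.74724498  0.16866842 -0.64278761] (array([-0.0326, -0.5616,  0.3354]), array([ 0.1405, -0.2434, -0.107 ])) (array([-0.0292, -0.5055,  0.3398]), array([ 0.1405, -0.2434, -0.107 ]))
```

arm_command(
  deltas=[-0.0326,-0.5616,0.3354,0.13,-0.2434,0,91,-0.0326,-0.5616,0.3354,0.13,-0.2434,0,91,-0.0326,-0.5616,0.3354,0.13,-0.2434,0,91,-0.0326,-0.5616,0.3354,0.13,-0.2434,0,91,-0.0326,-0.5616,0.3354,0.13,-0.2434,0,91,-0.0326,-0.5616,0.3354,0.13,-0.2434,0,91,-0.0326,-0.5616,0.3354,0.13,-0.2434,0,91,-0.0326,-0.5616,0.3354,0.13,-0.2434,0,91,-0.0326,-0.5616,0.3354,0.13,-0.2434,0,91,-0.0326,-0.5616,0.3354,0.1405,-0.2434,-0.05,80,-0.0326,-0.5616,0.3354,0.1405,-0.2434,-0.107,80,-0.0326,-0.5616,0.3354,0.1405,-0.2434,-0.107,80,-0.0326,-0.5616,0.3354,0.1405,-0.2434,-0.107,80],
)

```text
clock: 1.4
position: [0.35, 0.3456, 0.1362]
ee_rot: [-0.251, 2.26, 0.112]
force: [0.7, 0.5, 0.4]
width: 0.876
gripper_force: 0.0
```

```bash
python3 - <<'E'
from h import *
psi,th=.222,np.radians(50); g=np.array([.4539,.3689,.048]); z=tool(psi,th).as_matrix()[:,2]
s=sensors.observe();print(s['position'],s['joints'],s['force'])
print(delta(g,psi,th),delta(g-.14*z,psi,th))
a=optics.get_image('top');b=optics.get_image('side')
A=cv2.resize(a[160:260,85:185],(500,500),interpolation=cv2.INTER_CUBIC)
B=cv2.resize(b[110:290,170:300],(361,500),interpolation=cv2.INTER_CUBIC)
cv2.imwrite('pics/top1.png',a);cv2.imwrite('pics/side1.png',b);cv2.imwrite('pics/C.png',np.hstack([A,B[:,:290]]))
print(B.shape)
E
```

```text
[0.35002615 0.34561408 0.13622795] [-1.49681831  0.40899743  0.05673059  2.56161524  1.76687007  0.80234034
 -1.35085144] [0.65443617 0.51445669 0.36813036]
(array([ 0.0028, -0.0011,  0.0015]), array([ 0.1039,  0.0233, -0.0882])) (array([ 0.0028, -0.0011,  0.0015]), array([-0.0007, -0.0003,  0.0018]))
(500, 361, 3)
```

View pics/C.png

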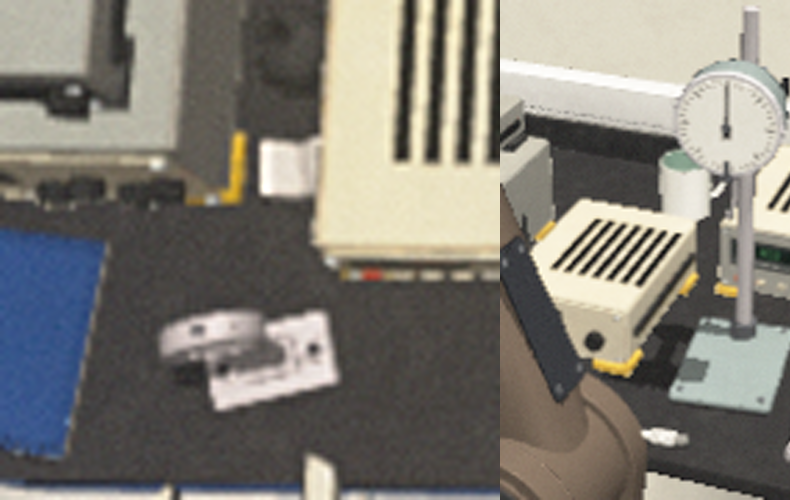

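The casting's position is confirmed: the foot corners are at C (330,312), (340,380), (215,412). In the side part, the dial centre is about px (252,155) and the plate's front corners are at (231,253) and (267,258). Next, the approach and grip.

arm_command(
  deltas=[0.0028,-0.0011,0.0015,0.026,0.006,-0.022,80,0.0028,-0.0011,0.0015,0.052,0.0117,-0.044,80,0.0028,-0.0011,0.0015,0.078,0.0175,-0.066,80,0.0028,-0.0011,0.0015,0.093,0.021,-0.079,80,0.0028,-0.0011,0.0015,0.1039,0.0233,-0.0882,80,0.0028,-0.0011,0.0015,0.1039,0.0233,-0.0882,80],
  force=30,
)

```text
clock: 2.1
position: [0.4561, 0.3696, 0.0524]
ee_rot: [-0.248, 2.251, 0.124]
force: [-0.9, -0.6, -0.2]
width: 0.874
gripper_force: 0.0
```

```bash
cat > m2.py <<'E'
from h import *
exec(open('m.py').read().split("print('casting'")[0].split('\n',1)[1])
b=cv2.imread('pics/side1.png')
S=[(t,[-.06,.065,.014],A(577,310)),(t,[-.06,-.065,.014],A(755,292)),(t,[-.031,.064,.372],A(527,158)),(t,[-.031,-.064,.372],A(758,138)),
('side',[-.06,.065,.014],(231.2,253.3)),('side',[-.06,-.065,.014],(267,258)),('side',[-.031,0,.372],(251.9,155))]
p,r=fit(S,[.55,.05,.1]);print(p,r)
print(proj('side',place(p,[[-.02,0,.261],[0,0,.245],[.02,0,.298]])))
cv2.imwrite('pics/D.png',cv2.resize(b[120:270,215:290],(300*4//3,800*3//4*4//3)[:2] if 0 else (300,600),interpolation=cv2.INTER_CUBIC))
s=sensors.observe();print(s['position'],s['force'],s['joints'])
E
python3 m2.py
```

```text
[0.54649739 0.01340349 0.11754787] [[-0.4 -1. ]
 [ 0.  -1.1]
 [ 0.3  2.6]
 [ 0.3  1.9]
 [-0.7 -2. ]
 [ 0.4 -1.5]
 [ 0.1  0.1]]
[[252.25255718 185.00928412]
 [253.47885797 186.5375105 ]
 [255.0031911  169.48896258]]
[0.45607417 0.36956265 0.05239414] [-0.89705971 -0.58982362 -0.23039033] [-1.21476891  0.68797047  0.07243946  2.44535171  2.22665166  0.83716411
 -1.60454545]
```

View pics/D.png

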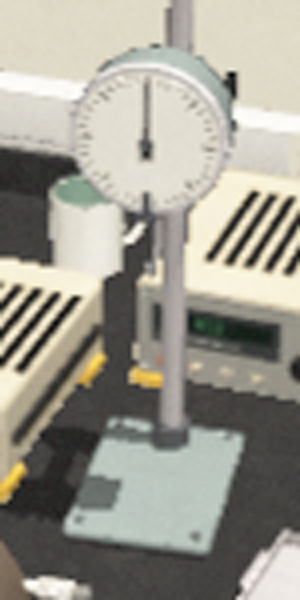

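The dial pointer is straight up at D (147,80). The hook tip is at about D (150,270), within 1–2 px of the prediction. Now I'll close the fingers and lift a little.

arm_command(
  deltas=[0,0,0,0,0,0,25,0,0,0,0,0,0,25,0,0,0,0,0,0,25,0,0,0,0,0,0,25,0,0,0,0,0,0,25,0,0,0,0,0,0,25,0,0,0,0,0,0,25,0,0,0,0,0,0.02,25,0,0,0,0,0,0.05,25,0,0,0,0,0,0.09,25,0,0,0,0,0,0.09,25],
  force=45,
)

```text
clock: 3.2
position: [0.4539, 0.3697, 0.1444]
ee_rot: [-0.249, 2.253, 0.13]
force: [-0.3, 0.2, -3.9]
width: 0.324
gripper_force: 45.0
```

```bash
python3 - <<'E'
from h import *
exec(open('m.py').read().split("print('casting'")[0].split('\n',1)[1])
S=[(t,[-.06,.065,.014],A(577,310)),(t,[-.06,-.065,.014],A(755,292)),
('side',[-.06,.065,.014],(230.9,253.2)),('side',[-.06,-.065,.014],(267.5,258.2)),('side',[.125,-.065,.014],(276.2,228)),('side',[-.031,0,.372],(251.9,155))]
p,r=fit(S,[.55,.05,.1]);print(p,r)
s=sensors.observe();print(s['position'],s['force'],s['ft_torque'],s['joints'],s['gripper_force'],s['width'])
for d in(.12,.09):
  pre=place(p,[[-d,0,.245-.110+.035]])[0]; print(pre,delta(pre,p[2],np.radians(50)))
E
```

```text
[0.54212142 0.01227585 0.12387309] [[ 0.1  0.4]
 [ 0.5  0. ]
 [-0.5 -1. ]
 [-0.  -1. ]
 [ 0.1  0.1]
 [ 0.   0.7]]
[0.45388188 0.36968897 0.14441878] [-0.30977401  0.19026022 -3.90420325] [-0.26780206  1.48037418  0.0210837 ] [-1.31379717  0.4391284   0.19328596  2.42806907  2.02002488  0.65883182
 -1.3014116 ] 44.980371594429016 0.323712507771011
[ 0.42304091 -0.00255093  0.17      ] (array([-0.0066,  0.0025, -0.0644]), array([-0.0308, -0.3722,  0.0256]))
[0.45281104 0.00115577 0.17      ] (array([-0.0066,  0.0025, -0.0644]), array([-0.0011, -0.3685,  0.0256]))
```

arm_command(
  deltas=[0,0,0,-0.02,-0.02,0.02,25,-0.002,0.001,-0.01,-0.031,-0.05,0.0256,25,-0.003,0.001,-0.02,-0.031,-0.085,0.0256,25,-0.004,0.002,-0.03,-0.031,-0.12,0.0256,25,-0.005,0.002,-0.04,-0.031,-0.155,0.0256,25,-0.006,0.002,-0.05,-0.031,-0.19,0.0256,25,-0.0066,0.0025,-0.06,-0.031,-0.225,0.0256,25,-0.0066,0.0025,-0.0644,-0.031,-0.26,0.0256,25,-0.0066,0.0025,-0.0644,-0.031,-0.295,0.0256,25,-0.0066,0.0025,-0.0644,-0.031,-0.33,0.0256,25,-0.0066,0.0025,-0.0644,-0.031,-0.355,0.0256,25,-0.0066,0.0025,-0.0644,-0.031,-0.372,0.0256,25,-0.0066,0.0025,-0.0644,-0.031,-0.372,0.0256,25,-0.0066,0.0025,-0.0644,-0.031,-0.372,0.0256,25,-0.0066,0.0025,-0.0644,-0.031,-0.372,0.0256,25],
)

```text
clock: 4.7
position: [0.4837, 0.0837, 0.1983]
ee_rot: [-0.14, 2.298, 0.06]
force: [1.6, 0.6, -3.3]
width: 0.322
gripper_force: 45.0
```

```bash
python3 - <<'E'
from h import *
s=sensors.observe();print(s['position'],s['force'],s['joints'],s['width'])
p=[.5421,.0123,.1239]
for d in(.12,.06,.002):
  pre=place(p,[[-d,0,.245-.110+.035]])[0]; print(pre,delta(pre,p[2],np.radians(50)))
a=optics.get_image('top');b=optics.get_image('side')
R=Ro.from_rotvec(s['ee_rot']).as_matrix();print(R[:,1:])
cv2.imwrite('pics/top2.png',a);cv2.imwrite('pics/side2.png',b)
A=cv2.resize(a[160:280,190:290],(400,480),interpolation=cv2.INTER_CUBIC);B=cv2.resize(b[130:250,200:300],(400,480),interpolation=cv2.INTER_CUBIC)
cv2.imwrite('pics/E.png',np.hstack([A,B]))
E
```

```text
[0.48371606 0.08367435 0.19831472] [ 1.58704455  0.56874912 -3.30446879] [ 0.66624988  0.3235084  -1.26675486  2.56984302  2.16182184  0.67844441
 -0.77913422] 0.32214459824079666
[ 0.42301989 -0.00252999  0.17      ] (array([ 0.0037, -0.0205,  0.002 ]), array([-0.0607, -0.0862, -0.0283]))
[0.48255995 0.00488501 0.17      ] (array([ 0.0037, -0.0205,  0.002 ]), array([-0.0012, -0.0788, -0.0283]))
[0.54011533 0.01205283 0.17      ] (array([ 0.0037, -0.0205,  0.002 ]), array([ 0.0564, -0.0716, -0.0283]))
[[-0.120468    0.73932658]
 [ 0.99271564  0.08852969]
 [-0.00176837 -0.66750183]]
```

View pics/E.png

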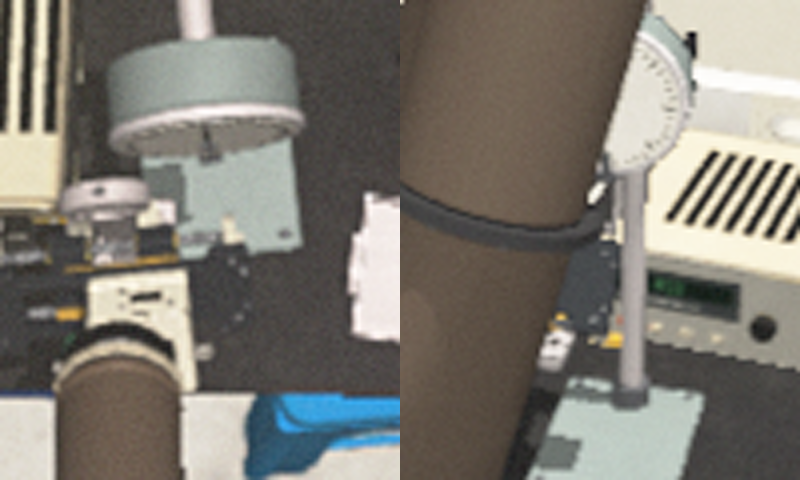

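The arm stopped at its fold limits, with joint 4 at 2.57 and joint 3 at -1.27. In the top view, the casting is upright in front and to the left of the hook, its eye at E (105,195). I'll test which pose the next command starts from with a small safe move.

arm_command(
  deltas=[0,0,0,0.01,0.02,0,25,0,0,0,0.01,0.02,0,25,0,0,0,0.01,0.02,0,25],
)

```text
clock: 5.1
position: [0.4934, 0.1063, 0.198]
ee_rot: [-0.143, 2.298, 0.062]
force: [-1.0, -0.7, -4.3]
width: 0.323
gripper_force: 45.0
```

```bash
cat > st.py <<'E'
from h import *
s=sensors.observe();print(s['clock'],s['position'],s['force'],s['joints'],s['width'],s['gripper_force'])
p=np.array([.5421,.0123,.1239]);R=Ro.from_euler('z',p[2]).as_matrix()
print('local',R.T@(s['position']-[p[0],p[1],0]));Z=Ro.from_rotvec(s['ee_rot']).as_matrix();print(Z[:,1:],'tilt',np.degrees(np.arccos(-Z[2,2])))
for d,z in((.049,.17),(.004,.17),(.004,.11)):
  print(d,z,delta(place(p,[[-d,0,z]])[0],p[2],np.radians(49.5),s))
E
python3 st.py
```

```text
5.1 [0.49341476 0.10628027 0.19800427] [-0.98231659 -0.69606793 -4.25342712] [ 0.55930664  0.34857758 -1.23932854  2.54096553  2.09082133  0.72720344
 -0.75411667] 0.3227452785053663 44.98130142688751
local [-0.03669764  0.09927652  0.19800427]
[[-0.12313284  0.73923424]
 [ 0.99238913  0.09074496]
 [-0.00145314 -0.6673066 ]] tilt 48.14047452162744
0.049 0.17 (array([ 0.0028, -0.0149,  0.0003]), array([ 0.0001, -0.1   , -0.028 ]))
0.004 0.17 (array([ 0.0028, -0.0149,  0.0003]), array([ 0.0447, -0.0945, -0.028 ]))
0.004 0.11 (array([ 0.0028, -0.0149,  0.0003]), array([ 0.0447, -0.0945, -0.088 ]))
```

arm_command(
  deltas=[0,0,0,0.002,-0.01,-0.01,25,0,0,0,0.004,-0.02,-0.02,25,0,0,0,0.008,-0.035,-0.03,25,0,0,0,0.008,-0.05,-0.03,25,0,0,0,0.008,-0.065,-0.03,25,0,0,0,0.008,-0.08,-0.03,25,0,0,0,0.008,-0.092,-0.03,25,0,0,0,0.008,-0.099,-0.03,25,0,0,0,0.008,-0.099,-0.03,25],
)

```text
clock: 6.0
position: [0.5048, 0.0052, 0.17]
ee_rot: [-0.14, 2.301, 0.06]
force: [-1.0, 0.5, -3.2]
width: 0.32
gripper_force: 45.0
```

```bash
python3 st.py; python3 - <<'E'
from h import *
a=optics.get_image('top');b=optics.get_image('side');cv2.imwrite('pics/top3.png',a);cv2.imwrite('pics/side3.png',b)
A=cv2.resize(a[160:260,200:280],(400,500),interpolation=cv2.INTER_CUBIC);B=cv2.resize(b[130:230,210:290],(400,500),interpolation=cv2.INTER_CUBIC)
cv2.imwrite('pics/F.png',np.hstack([A,B]))
E
```

```text
6.0 [0.50476684 0.0051801  0.17002342] [-0.96454751  0.50257775 -3.2449314 ] [ 0.91931549  0.49926683 -1.26620991  2.57003948  2.38797411  0.67868195
 -0.68244991] 0.31978910878733213 44.98108685016632
local [-0.03792687 -0.00245157  0.17002342]
[[-0.12049216  0.73771748]
 [ 0.99271253  0.08828671]
 [-0.0018614  -0.66931187]] tilt 47.98602338577119
0.049 0.17 (array([ 0.0032, -0.0166,  0.002 ]), array([-0.0113,  0.0011, -0.    ]))
0.004 0.17 (array([ 0.0032, -0.0166,  0.002 ]), array([ 0.0334,  0.0066, -0.    ]))
0.004 0.11 (array([ 0.0032, -0.0166,  0.002 ]), array([ 0.0334,  0.0066, -0.06  ]))
```

View pics/F.png

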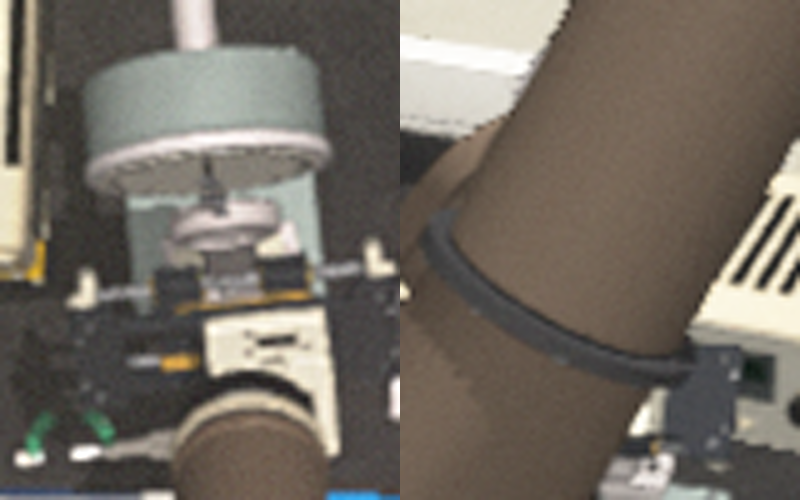

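The top view shows the eye straight in front of the hook: the eye spans F (170–285, ~222) and a dark hook/marker is at (210,190). The side view is blocked by the arm. I'll check the lateral offset numerically.

```bash
python3 - <<'E'
from h import *
p=[.5421,.0123,.1239]
f=lambda q:np.round((q-[200,160])*5+2)
print('tip,marker,dialtop',f(proj('top',place(p,[[-.021,0,.261],[-.033,0,.312],[-.031,.064,.372],[-.031,-.064,.372]]))))
s=sensors.observe();R=Ro.from_euler('z',p[2]).as_matrix()
for dx in(0,.004):print('eye',f(proj('top',[s['position']+R@[dx,y,z] for y,z in((.032,.087),(-.032,.087),(0,.119))])))
E
```

```text
tip,marker,dialtop [[217. 198.]
 [216. 202.]
 [ 89. 190.]
 [335. 164.]]
eye [[166. 233.]
 [278. 221.]
 [221. 217.]]
eye [[166. 226.]
 [278. 214.]
 [220. 210.]]
```

arm_command(
  deltas=[0,0,0,-0.0006,0.005,0,25,0,0,0,0.006,0.0058,0,25,0.0005,-0.003,0,0.013,0.0066,0,25,0.001,-0.006,0,0.02,0.0075,0,25,0.0015,-0.009,0.001,0.027,0.0084,0,25,0.002,-0.012,0.002,0.034,0.0092,0,25,0.003,-0.0166,0.002,0.0391,0.0099,0,25,0.003,-0.0166,0.002,0.0391,0.0099,0,25,0.003,-0.0166,0.002,0.0391,0.0099,0,25],
)

```text
clock: 7.0
position: [0.5443, 0.0161, 0.1704]
ee_rot: [-0.143, 2.273, 0.065]
force: [-1.0, -0.4, -3.5]
width: 0.323
gripper_force: 45.0
```

```bash
python3 st.py; python3 - <<'E'
from h import *
a=optics.get_image('top');cv2.imwrite('pics/top4.png',a)
E
```

```text
7.0 [0.54427482 0.01608142 0.17042115] [-1.01031376 -0.3954957  -3.52442961] [ 0.83621069  0.55674246 -1.21755272  2.50870834  2.38644437  0.72170759
 -0.65257101] 0.3229607799917851 44.98111009597778
local [0.00262547 0.00348366 0.17042115]
[[-1.25329197e-01  7.54932058e-01]
 [ 9.92115023e-01  9.49667921e-02]
 [-6.11886937e-04 -6.48890512e-01]] tilt 49.54199660623731
0.049 0.17 (array([ 0.0003,  0.0005, -0.0011]), array([-0.0508, -0.0098, -0.0004]))
0.004 0.17 (array([ 0.0003,  0.0005, -0.0011]), array([-0.0061, -0.0043, -0.0004]))
0.004 0.11 (array([ 0.0003,  0.0005, -0.0011]), array([-0.0061, -0.0043, -0.0604]))
```

arm_command(
  deltas=[0,0,0,0,0,-0.006,25,0,0,0,0,0,-0.012,25,0,0,0,0,0,-0.018,25,0,0,0,0,0,-0.023,25,0,0,0,0,0,-0.028,25,0,0,0,0,0,-0.032,25,0,0,0,0,0,-0.036,25,0,0,0,0,0,-0.04,25,0,0,0,0,0,-0.044,25,0,0,0,0,0,-0.048,25,0,0,0,0,0,-0.048,25,0,0,0,0,0,-0.048,25],
)

```text
clock: 8.25
position: [0.5446, 0.0161, 0.1227]
ee_rot: [-0.143, 2.273, 0.065]
force: [-0.9, -0.2, -2.4]
width: 0.32
gripper_force: 45.0
```

```bash
python3 st.py | head -2
```

```text
8.25 [0.54459716 0.01611489 0.1227014 ] [-0.8919599  -0.23481438 -2.39947594] [ 0.74103313  0.72374275 -1.1566365   2.54929144  2.46343852  0.91732672
 -0.67083054] 0.32039552141064864 44.98108506202698
```

arm_command(
  deltas=[0,0,0,0,0,-0.003,25,0,0,0,0,0,-0.006,25,0,0,0,0,0,-0.009,25,0,0,0,0,0,-0.011,25,0,0,0,0,0,-0.011,25,0,0,0,0,0,-0.011,25],
)

```text
clock: 8.85
position: [0.5446, 0.0161, 0.1117]
ee_rot: [-0.143, 2.273, 0.065]
force: [0.1, 0.4, -0.0]
width: 0.323
gripper_force: 45.0
```

```bash
python3 st.py | head -2
```

```text
8.85 [0.54456739 0.01611146 0.11167517] [ 0.14891845  0.39413265 -0.02444739] [ 0.72480361  0.76414743 -1.14523798  2.55636277  2.48056631  0.96053635
 -0.67015228] 0.3233105829643328 44.981297850608826
```

The load is now on the hook. I'll open the fingers in place, then back off a few millimetres, which is all the fold limit allows.

arm_command(
  deltas=[0,0,0,0,0,0,36,0,0,0,0,0,0,45,0,0,0,0,0,0,60,0,0,0,0,0,0,75,0,0,0,0,0,0,91,0,0,0,-0.002,-0.0003,0.002,91,0,0,0,-0.004,-0.0005,0.003,91,0,0,0,-0.005,-0.0006,0.004,91,0,0,0,-0.005,-0.0006,0.004,91],
)

```text
clock: 9.75
position: [0.5393, 0.0153, 0.1158]
ee_rot: [-0.143, 2.273, 0.065]
force: [0.0, -0.7, 0.4]
width: 0.987
gripper_force: 0.0
```

```bash
python3 st.py | head -2; python3 - <<'E'
from h import *
a=optics.get_image('top');b=optics.get_image('side');cv2.imwrite('pics/top5.png',a);cv2.imwrite('pics/side5.png',b)
A=cv2.resize(a[175:245,210:275],(520,560),interpolation=cv2.INTER_CUBIC);B=cv2.resize(b[100:290,200:300],(270,560))
cv2.imwrite('pics/G.png',np.hstack([A,B]))
E
```

```text
9.75 [0.53930162 0.0153476  0.115803  ] [ 0.0049707  -0.68342404  0.37316728] [ 0.74216735  0.75820105 -1.16943657  2.56528243  2.46519228  0.96080881
 -0.66091596] 0.9871892682381211 0.0
```

View pics/G.png

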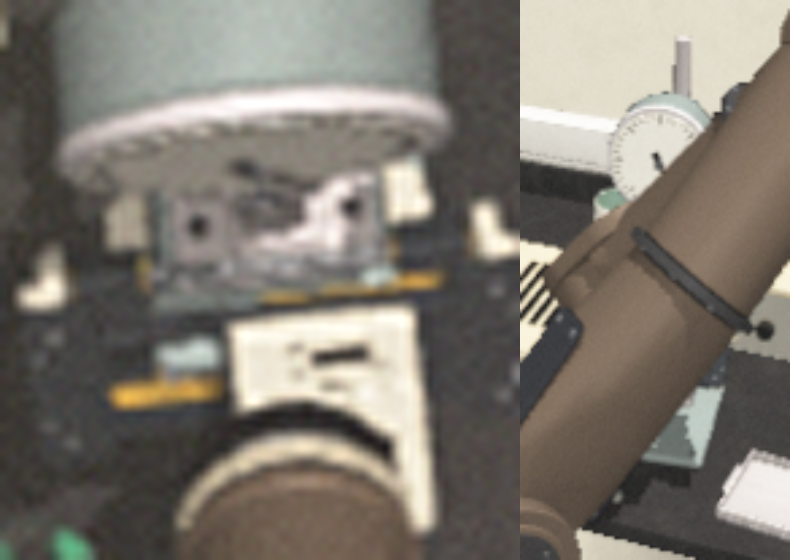

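The casting hangs between the open fingers. The pointer runs from the dial centre, G (240,165), towards the lower right, (300,195), and the side view agrees, so it is in the right half and looks light. I'll wait for it to settle.

arm_command(
  deltas=[0,0,0,0,0,0,91,0,0,0,0,0,0,91,0,0,0,0,0,0,91,0,0,0,0,0,0,91,0,0,0,0,0,0,91,0,0,0,0,0,0,91,0,0,0,0,0,0,91,0,0,0,0,0,0,91,0,0,0,0,0,0,91,0,0,0,0,0,0,91,0,0,0,0,0,0,91,0,0,0,0,0,0,91,0,0,0,0,0,0,91,0,0,0,0,0,0,91,0,0,0,0,0,0,91,0,0,0,0,0,0,91,0,0,0,0,0,0,91,0,0,0,0,0,0,91,0,0,0,0,0,0,91,0,0,0,0,0,0,91],
)

```text
clock: 11.85
position: [0.5395, 0.0154, 0.1157]
ee_rot: [-0.143, 2.273, 0.065]
force: [-0.0, 0.0, -0.4]
width: 0.987
gripper_force: 0.0
```

```bash
python3 - <<'E'
from h import *
p=[.5441,.0143,.1239]
def score(img,n,th):
    g=cv2.GaussianBlur(cv2.cvtColor(img,cv2.COLOR_BGR2GRAY),(3,3),0)
    L=[]
    for t in th:
        P=[[-.033,-r*np.sin(t),.372+r*np.cos(t)] for r in np.linspace(.015,.042,12)]
        q=proj(n,place(p,P)).astype(np.float32)
        L.append(cv2.remap(g,q[:,0].reshape(1,-1),q[:,1].reshape(1,-1),cv2.INTER_LINEAR).mean())
    return np.array(L)
th=np.radians(np.arange(0,360,15))
for k in range(3):
    im=optics.get_image('top');cv2.imwrite(f'pics/topw{k}.png',im); print(np.degrees(th[np.argsort(score(im,'top',th))[:4]]),end=' ')
im=optics.get_image('side');cv2.imwrite('pics/sidew.png',im)
print(score(im,'side',th).round())
r=slice(185,205)
a=[cv2.imread(f'pics/topw{k}.png').astype(int) for k in range(3)]+[cv2.imread('pics/top5.png').astype(int)]
for i in range(3): print([abs(a[i]-a[j])[185:205,215:265].mean().round(2) for j in range(4)])
E
```

```text
[180. 165. 195. 150.] [180. 165. 195. 150.] [180. 165. 195. 150.] [223. 226. 226. 220. 132. 100.  94.  95.  95.  95.  94.  94.  97. 113.
 182. 225. 226. 226. 225. 225. 224. 221. 218. 219.]
[np.float64(0.0), np.float64(2.68), np.float64(2.7), np.float64(3.86)]
[np.float64(2.68), np.float64(0.0), np.float64(2.7), np.float64(3.86)]
[np.float64(2.7), np.float64(2.7), np.float64(0.0), np.float64(3.87)]
```

arm_command(
  deltas=[0,0,0,0,0,0,91,0,0,0,0,0,0,91,0,0,0,0,0,0,91,0,0,0,0,0,0,91,0,0,0,0,0,0,91,0,0,0,0,0,0,91,0,0,0,0,0,0,91,0,0,0,0,0,0,91,0,0,0,0,0,0,91,0,0,0,0,0,0,91,0,0,0,0,0,0,91,0,0,0,0,0,0,91],
)

```text
clock: 13.25
position: [0.5395, 0.0154, 0.1157]
ee_rot: [-0.143, 2.273, 0.065]
force: [0.2, -0.0, 0.1]
width: 0.995
gripper_force: 0.0
```

```bash
python3 st.py|head -2; python3 - <<'E'
from h import *
a=optics.get_image('top');b=optics.get_image('side');cv2.imwrite('pics/top6.png',a);cv2.imwrite('pics/side6.png',b)
o=cv2.imread('pics/topw2.png').astype(int);so=cv2.imread('pics/sidew.png').astype(int)
print(abs(a.astype(int)-o)[185:205,215:265].mean(),abs(b.astype(int)-so)[120:180,230:275].mean(),abs(b.astype(int)-so)[20:60,230:275].mean())
A=cv2.resize(a[178:218,212:268],(560,400),interpolation=cv2.INTER_CUBIC);B=cv2.resize(b[130:180,226:256],(240,400),interpolation=cv2.INTER_CUBIC)
cv2.imwrite('pics/H.png',np.hstack([A,B]))
E
```

```text
13.25 [0.53948737 0.01539883 0.11568082] [ 0.18188188 -0.04954096  0.11444643] [ 0.74154413  0.75834484 -1.16867938  2.56493569  2.46555533  0.96074383
 -0.66121032] 0.9947394649345818 0.0
2.711333333333333 1.5467901234567902 1.2507407407407407
```

View pics/H.png

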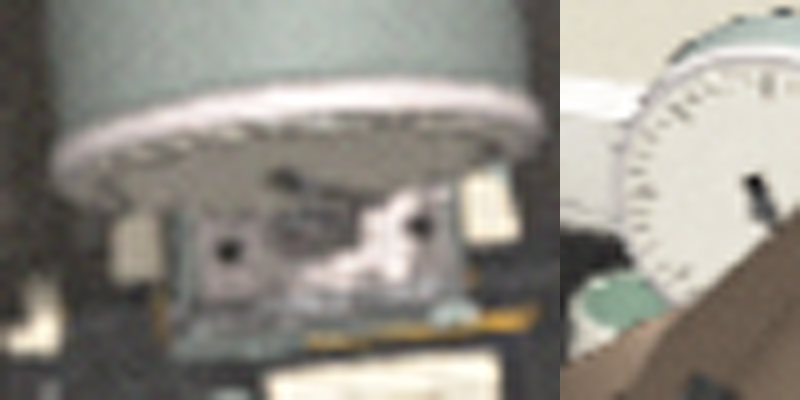

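The pointer is steady, with frame differences at noise level for over a second. It rests in the right half at about 150°: hub H (755,190) down-right to (775,225) in the side view, and towards the right in the top view. It is short of the marker, so the casting is light and goes in the round pan. Now I'll grip it again.

arm_command(
  deltas=[0,0,0,0.003,0.0003,-0.002,91,0,0,0,0.005,0.0006,-0.004,70,0,0,0,0.005,0.0006,-0.004,45,0,0,0,0.005,0.0006,-0.004,25,0,0,0,0.005,0.0006,-0.004,25,0,0,0,0.005,0.0006,-0.004,25,0,0,0,0.005,0.0006,-0.004,25,0,0,0,0.005,0.0006,-0.004,25,0,0,0,0.005,0.0006,-0.004,25],
  force=45,
)

```text
clock: 14.25
position: [0.5445, 0.0159, 0.1117]
ee_rot: [-0.143, 2.273, 0.065]
force: [-0.1, -1.1, -0.2]
width: 0.342
gripper_force: 0.0
```

```bash
python3 st.py|head -5
```

```text
14.25 [0.54449963 0.01592338 0.11170867] [-0.07611921 -1.08210163 -0.20794756] [ 0.7325631   0.77302996 -1.1587626   2.55606846  2.47159649  0.96754435
 -0.65625622] 0.34192562293420253 0.0
local [0.00282902 0.00329905 0.11170867]
[[-0.1250514   0.75538056]
 [ 0.99214963  0.09447859]
```

Almost closed; finish the grip and lift.

arm_command(
  deltas=[0,0,0,0,0,0,25,0,0,0,0,0,0,25,0,0,0,0,0,0,25,0,0,0,0,0,0.004,25,0,0,0,0,0,0.008,25,0,0,0,0,0,0.013,25,0,0,0,0,0,0.018,25,0,0,0,0,0,0.023,25,0,0,0,0,0,0.029,25,0,0,0,0,0,0.036,25,0,0,0,0,0,0.044,25,0,0,0,0,0,0.052,25,0,0,0,0,0,0.058,25,0,0,0,0,0,0.058,25],
)

```text
clock: 15.65
position: [0.5447, 0.0159, 0.1707]
ee_rot: [-0.144, 2.271, 0.063]
force: [0.4, -0.9, -3.7]
width: 0.324
gripper_force: 45.0
```

```bash
python3 st.py; python3 - <<'E'
from h import *
cv2.imwrite('pics/top7.png',optics.get_image('top'))
o=cv2.imread('pics/top4.png').astype(int);n=cv2.imread('pics/top7.png').astype(int)
print(abs(o-n)[185:235,215:270].mean(),abs(o-n)[20:60,215:265].mean())
E
```

```text
15.65 [0.54466998 0.01587299 0.17070634] [ 0.38390856 -0.85468464 -3.71382409] [ 0.8310228   0.55265095 -1.2099423   2.50927153  2.39329626  0.72107728
 -0.66031375] 0.32375742543096625 44.989460706710815
local [0.00299184 0.003228   0.17070634]
[[-0.12512827  0.75623409]
 [ 0.99213798  0.09389608]
 [-0.00226769 -0.64752878]] tilt 49.64445921306455
0.049 0.17 (array([ 0.0012,  0.0018, -0.001 ]), array([-0.0512, -0.0096, -0.0007]))
0.004 0.17 (array([ 0.0012,  0.0018, -0.001 ]), array([-0.0065, -0.0041, -0.0007]))
0.004 0.11 (array([ 0.0012,  0.0018, -0.001 ]), array([-0.0065, -0.0041, -0.0607]))
4.687757575757575 2.2521666666666667
```

arm_command(
  deltas=[0,0,0,-0.006,-0.0007,0,25,-0.0005,0.003,0,-0.013,-0.0016,0,25,-0.001,0.006,0,-0.02,-0.0025,0,25,-0.0015,0.009,-0.001,-0.027,-0.0034,0,25,-0.002,0.013,-0.002,-0.034,-0.0042,0,25,-0.003,0.0166,-0.002,-0.039,-0.005,0,25,-0.003,0.0166,-0.002,-0.0427,-0.0053,0,25,-0.003,0.0166,-0.002,-0.0427,-0.0053,0,25,-0.003,0.0166,-0.002,-0.0427,-0.0053,0,25],
)

```text
clock: 16.6
position: [0.5045, 0.0108, 0.1715]
ee_rot: [-0.143, 2.301, 0.061]
force: [0.0, -0.3, -3.7]
width: 0.32
gripper_force: 45.0
```

```bash
python3 st.py|head -6
```

```text
16.6 [0.50453743 0.01078317 0.17147117] [ 1.73104832e-03 -3.35407626e-01 -3.67828904e+00] [ 0.90332384  0.49071561 -1.26696314  2.56899876  2.3742713   0.67892337
 -0.6858655 ] 0.3196614839284813 44.98928189277649
local [-0.03746208  0.0031369   0.17147117]
[[-0.12303798  0.73691982]
 [ 0.99239963  0.08990961]
 [-0.0021536  -0.66997421]] tilt 47.93492573842431
```

```bash
python3 - <<'E'
from h import *
s=sensors.observe()
w,d=delta([.5128,-.364,.171],np.radians(-30),np.radians(49.6),s);print(w,d)
E
```

```text
[-0.0024 -0.0187 -0.4118] [ 0.0083 -0.3748 -0.0005]
```

arm_command(
  deltas=[0,0,0,0.0015,-0.012,0,25,0,0,0,0.0035,-0.028,0,25,0,0,0,0.006,-0.046,0,25,0,0,0,0.0085,-0.066,0,25,0,0,0,0.011,-0.09,0,25,0,0,0,0.011,-0.09,0,25],
)

```text
clock: 17.2
position: [0.5162, -0.0829, 0.1712]
ee_rot: [-0.137, 2.302, 0.058]
force: [0.4, -0.0, -3.4]
width: 0.322
gripper_force: 45.0
```

```bash
python3 st.py|head -3; python3 - <<'E'
from h import *
print(delta([.5128,-.364,.171],np.radians(-30),np.radians(49.6)))
E
```

```text
17.2 [ 0.51615716 -0.08292709  0.17117718] [ 0.40753338 -0.0116225  -3.43626751] [ 1.21850717  0.54364186 -1.24770543  2.4969858   2.57964831  0.46893885
 -0.58153697] 0.3221001236847653 44.98889207839966
local [-0.03751244 -0.091291    0.17117718]
(array([-0.0023, -0.0187, -0.4081]), array([-3.400e-03, -2.811e-01, -2.000e-04]))
```

arm_command(
  deltas=[0,0,-0.03,0,-0.02,0,25,0,0,-0.07,0,-0.045,0,25,0,0,-0.11,0,-0.07,0,25,-0.001,-0.005,-0.15,0,-0.095,0,25,-0.001,-0.008,-0.19,0,-0.12,0,25,-0.001,-0.01,-0.22,0,-0.14,0,25,-0.001,-0.01,-0.22,0,-0.14,0,25],
)

```text
clock: 17.9
position: [0.5156, -0.2223, 0.1712]
ee_rot: [0.26, 2.278, -0.122]
force: [1.3, -0.4, -3.9]
width: 0.321
gripper_force: 45.0
```

```bash
python3 st.py|head -3; python3 - <<'E'
from h import *
print(delta([.5128,-.364,.171],np.radians(-30),np.radians(49.6)))
E
```

```text
17.9 [ 0.51561655 -0.22234457  0.17119938] [ 1.31779514 -0.37116477 -3.88369685] [ 1.29671645  0.53797551 -1.14653049  2.45281961  2.49900369  0.56639697
 -0.63687926] 0.32103387636638586 44.98953402042389
local [-0.05527857 -0.22957293  0.17119938]
(array([-0.0012, -0.0087, -0.1877]), array([-0.0028, -0.1417, -0.0002]))
```

arm_command(
  deltas=[-0.0003,-0.002,-0.04,-0.001,-0.025,0,25,-0.0006,-0.004,-0.08,-0.001,-0.05,0,25,-0.001,-0.006,-0.12,-0.002,-0.08,0,25,-0.001,-0.008,-0.16,-0.002,-0.11,0,25,-0.0012,-0.0087,-0.1877,-0.0028,-0.13,0,25,-0.0012,-0.0087,-0.1877,-0.0028,-0.1417,0,25,-0.0012,-0.0087,-0.1877,-0.0028,-0.1417,-0.015,25,-0.0012,-0.0087,-0.1877,-0.0028,-0.1417,-0.035,25,-0.0012,-0.0087,-0.1877,-0.0028,-0.1417,-0.055,25,-0.0012,-0.0087,-0.1877,-0.0028,-0.1417,-0.075,25,-0.0012,-0.0087,-0.1877,-0.0028,-0.1417,-0.09,25,-0.0012,-0.0087,-0.1877,-0.0028,-0.1417,-0.09,25],
)

```text
clock: 19.1
position: [0.5119, -0.3608, 0.0786]
ee_rot: [0.588, 2.218, -0.267]
force: [0.1, 0.6, -4.2]
width: 0.325
gripper_force: 45.0
```

```bash
python3 st.py|head -6; python3 - <<'E'
from h import *
print(delta([.5128,-.364,.081],np.radians(-30),np.radians(49.6)))
a=optics.get_image('top');b=optics.get_image('side');cv2.imwrite('pics/top8.png',a)
A=cv2.resize(a[160:260,310:400],(450,500),interpolation=cv2.INTER_CUBIC);B=cv2.resize(b[200:310,300:400],(340,374),interpolation=cv2.INTER_CUBIC)
B=cv2.copyMakeBorder(B,0,126,0,0,cv2.BORDER_CONSTANT)
cv2.imwrite('pics/I.png',np.hstack([A,B]))
E
```

```text
19.1 [ 0.51190055 -0.36083218  0.07856176] [ 0.13769512  0.64275662 -4.20770542] [ 1.25757192  0.82161292 -0.96260269  2.38355587  2.56898594  0.86168718
 -0.67366764] 0.3245906083556391 44.989169239997864
local [-0.07608083 -0.36653968  0.07856176]
[[ 0.49462397  0.65994583]
 [ 0.86910456 -0.37401742]
 [ 0.0020945  -0.65159993]] tilt 49.33766125651919
(array([-0.0026, -0.0019, -0.0039]), array([ 0.0009, -0.0032,  0.0024]))
```

arm_command(
  deltas=[-0.0026,-0.0019,-0.0039,0.0009,-0.0032,-0.006,25,-0.0026,-0.0019,-0.0039,0.0009,-0.0032,-0.012,25,-0.0026,-0.0019,-0.0039,0.0009,-0.0032,-0.016,25,-0.0026,-0.0019,-0.0039,0.0009,-0.0032,-0.019,25,-0.0026,-0.0019,-0.0039,0.0009,-0.0032,-0.021,25,-0.0026,-0.0019,-0.0039,0.0009,-0.0032,-0.021,25],
)

```text
clock: 19.8
position: [0.5135, -0.3643, 0.0598]
ee_rot: [0.591, 2.21, -0.277]
force: [-0.1, 0.6, -3.9]
width: 0.324
gripper_force: 45.0
```

```bash
python3 st.py|head -1
```

```text
19.8 [ 0.5135241  -0.36427688  0.05984923] [-0.11632411  0.61841371 -3.87411677] [ 1.24202955  0.87924171 -0.94439254  2.38488355  2.60727054  0.92244278
```

arm_command(
  deltas=[0,0,0,0,0,-0.001,25,0,0,0,0,0,-0.002,25,0,0,0,0,0,-0.003,25,0,0,0,0,0,-0.003,25],
)

```text
clock: 20.2
position: [0.5137, -0.3645, 0.0574]
ee_rot: [0.591, 2.209, -0.277]
force: [-2.2, -0.5, -0.5]
width: 0.326
gripper_force: 45.0
```

arm_command(
  deltas=[0,0,0,0,0,-0.001,25,0,0,0,0,0,-0.0015,25,0,0,0,0,0,-0.0015,25],
)

```text
clock: 20.5
position: [0.5142, -0.3649, 0.057]
ee_rot: [0.59, 2.207, -0.279]
force: [-5.0, -0.2, 7.7]
width: 0.323
gripper_force: 45.0
```

Seated in the pan. I'll relax the press a little, then release.

arm_command(
  deltas=[0,0,0,0,0,0.001,25,0,0,0,0,0,0.001,25,0,0,0,0,0,0.001,34,0,0,0,0,0,0.001,40,0,0,0,0,0,0.001,50,0,0,0,0,0,0.001,60,0,0,0,0,0,0.001,75,0,0,0,0,0,0.001,75],
)

```text
clock: 21.3
position: [0.5136, -0.3643, 0.0566]
ee_rot: [0.591, 2.21, -0.277]
force: [0.4, -0.5, 0.7]
width: 0.737
gripper_force: 0.0
```

```bash
python3 st.py|head -6; python3 - <<'E'
from h import *
s=sensors.observe();z=Ro.from_rotvec(s['ee_rot']).as_matrix()[:,2];print(-.16*z)
cv2.imwrite('pics/top9.png',optics.get_image('top'))
E
```

```text
21.3 [ 0.5136016  -0.36434844  0.0566357 ] [ 0.37729375 -0.51287119  0.66450128] [ 1.23992013  0.8882787  -0.94149819  2.38524438  2.6134044   0.93058542
 -0.68094562] 0.7366824170290281 0.0
local [-0.07482737 -0.37023921  0.0566357 ]
[[ 0.50002215  0.66114404]
 [ 0.86601086 -0.38303356]
 [-0.0017432  -0.64511538]] tilt 49.82567333535082
[-0.10578305  0.06128537  0.10321846]
```

arm_command(
  deltas=[0,0,0,-0.0066,0.0038,0.0065,75,0,0,0,-0.0165,0.0096,0.0161,75,0,0,0,-0.0264,0.0153,0.0258,75,0,0,0,-0.0397,0.023,0.0387,75,0,0,0,-0.0529,0.0306,0.0516,75,0,0,0,-0.0661,0.0383,0.0645,75,0,0,0,-0.0727,0.0421,0.071,75,0,0,0,-0.0727,0.0421,0.071,75],
)

```text
clock: 22.15
position: [0.4398, -0.3221, 0.1287]
ee_rot: [0.59, 2.209, -0.279]
force: [0.5, -0.9, 0.4]
width: 0.817
gripper_force: 0.0
```

```bash
python3 st.py|head -3; python3 - <<'E'
from h import *
a=optics.get_image('top');b=optics.get_image('side');cv2.imwrite('pics/top10.png',a);cv2.imwrite('pics/side10.png',b)
d=abs(a.astype(int)-cv2.imread('pics/top0.png').astype(int)).sum(2)>70
d=cv2.morphologyEx(d.astype(np.uint8),cv2.MORPH_OPEN,np.ones((2,2)))
n,l,s,c=cv2.connectedComponentsWithStats(d[130:262])
print([(x[0],x[1]+130,*x[2:]) for x in s[1:].tolist() if x[4]>3])
# casting model: expected eye / foot points
p=np.array([.5119,-.3634,np.radians(-30)])
print(proj('top',place(p,[[0,.032,.139],[0,-.032,.139],[0,0,.171],[.025,.042,.012],[.025,-.042,.012],[-.025,-.042,.012],[-.025,.042,.012]])).round())
E
```

```text
22.15 [ 0.43976708 -0.32206016  0.12869311] [ 0.4614909  -0.90078299  0.35329139] [ 1.36954278  0.65449029 -1.07584278  2.54988517  2.53474603  0.85204406
 -0.75265168] 0.8172780565800826 0.0
local [-0.14286977 -0.31915039  0.12869311]
[(338, 203, 40, 23, 435), (348, 205, 3, 4, 8), (366, 219, 3, 4, 12), (118, 223, 36, 20, 481), (297, 223, 40, 28, 496), (343, 225, 2, 2, 4), (336, 226, 5, 4, 15), (362, 227, 4, 3, 8), (340, 231, 3, 2, 6), (340, 234, 31, 16, 124), (340, 245, 29, 17, 269), (373, 252, 9, 9, 51), (328, 259, 10, 3, 21)]
[[356. 206.]
 [374. 216.]
 [367. 209.]
 [348. 204.]
 [370. 217.]
 [363. 230.]
 [341. 217.]]
```

arm_command(
  deltas=[0,0,0,0,0,0.03,80,0,0,0,0,0,0.07,80,0,0,0,0,0.03,0.12,80,0,0,0,0,0.08,0.17,80,0,0,0,0,0.12,0.2,80,0,0,0,0,0.12,0.2,80,0,0,0,0,0.12,0.2,80,0,0,0,0,0.12,0.2,80],
)

```text
clock: 23.05
position: [0.4375, -0.238, 0.2933]
ee_rot: [0.595, 2.231, -0.318]
force: [-1.5, -0.6, -0.5]
width: 0.873
gripper_force: 0.0
```

```bash
python3 st.py|head -3; python3 - <<'E'
from h import *
a=optics.get_image('top');b=optics.get_image('side');cv2.imwrite('pics/top11.png',a);cv2.imwrite('pics/side11.png',b)
for n,i in(('top',a),('side',b)):
    d=abs(i.astype(int)-cv2.imread(f'pics/{n}0.png').astype(int)).sum(2)>70
    d=cv2.morphologyEx(d.astype(np.uint8),cv2.MORPH_OPEN,np.ones((2,2)))
    k,l,s,c=cv2.connectedComponentsWithStats(d)
    print(n,[tuple(x) for x in s[1:].tolist() if x[4]>5 and 130<x[1]<262 and x[0]+x[2]>100])
p=np.array([.5119,-.3634,np.radians(-30)])
print(proj('side',place(p,[[0,.032,.139],[0,-.032,.139],[0,0,.171],[.025,.042,.0],[.025,-.042,.0],[-.025,-.042,.0],[-.025,.042,.0]])).round())
E
```

```text
23.05 [ 0.43754684 -0.23803951  0.29332942] [-1.54678048 -0.60370927 -0.54375058] [ 1.10530775 -0.10467338 -0.78969435  2.43724121  1.91937084  0.14691903
 -0.52713086] 0.8728274857342646 0.0
local [-0.13468944 -0.23549944  0.29332942]
top [(338, 203, 40, 23, 445), (348, 205, 3, 4, 8), (322, 217, 3, 4, 8), (254, 218, 107, 166, 6923), (118, 223, 36, 20, 477), (362, 227, 4, 3, 8), (343, 247, 10, 7, 24), (357, 247, 9, 10, 59), (306, 252, 6, 2, 12), (317, 253, 3, 2, 6)]
side [(112, 143, 9, 6, 39), (115, 150, 10, 15, 106), (165, 161, 6, 6, 27), (140, 161, 64, 170, 2722), (153, 165, 11, 6, 23), (121, 166, 6, 7, 28), (120, 174, 10, 12, 67), (147, 176, 13, 18, 142), (127, 187, 4, 12, 32), (301, 190, 32, 26, 277), (329, 193, 18, 28, 157), (134, 195, 6, 3, 14), (133, 204, 2, 3, 6), (133, 208, 4, 9, 27), (179, 210, 11, 13, 55), (134, 221, 11, 35, 115), (182, 222, 5, 7, 22), (341, 230, 34, 54, 632), (188, 234, 4, 4, 8), (198, 245, 28, 69, 807)]
[[354. 236.]
 [371. 245.]
 [364. 232.]
 [352. 266.]
 [372. 278.]
 [362. 285.]
 [342. 272.]]
```

arm_command(
  deltas=[0,0,0,0,0,0,80,0,0,0,0,0,0,80,0,0,0,0,0,0,80],
)

```text
clock: 23.45
position: [0.4368, -0.239, 0.2916]
ee_rot: [0.597, 2.233, -0.318]
force: [0.6, 0.2, 0.4]
width: 0.872
gripper_force: 0.0
```

```bash
python3 -c "
from h import *
print(abs(sensors.observe()['dq']).max()); print(arm.sign_off())"
```

```text
0.023492892887626245
the job is handed in; nothing more can be done
None
```

I weighed the casting and the pointer stood still at about 150°, short of the limit marker, so I stood it upright in the round pan and handed the job in at about 23.5 s; the final placing I checked by comparing camera images, having used all 10 picture views.

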